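Cull the short kiln prop, then click the scan head into its notch

TASK

Four kiln props stand on the round grey bat for scanning; one is clearly shorter than the rest: stand it upright in the red seconds tray and leave the three tall ones standing where they are. Then take the scan head by its blue grip block and slide it along its rail, away from the end where it waits and towards the rail's far end, until you feel its spring ball drop into the notch of the brass strip. Finish while holding: keep the grip block pinched, with the head at rest in the notch.

Things in the scene. Friction and masses are not known exactly. Their poses are not given: they have to be found in the camera images.
- bat: fixed round grey throwing bat, 250 mm across, 18 mm thick, lying on the table; origin at the centre of its underside. The four props stand on it in a 2 by 2 square with 95 mm between centres; the square turns with the bat, and each prop has a further turn of its own
- prop_short: the short kiln prop: buff square ceramic post 36 x 36 mm, 64 mm tall, about 0.16 kg, with a dark dot on top; origin at the centre of its underside, z up its height, x and y square to its sides; loose, upright on the bat
- prop_a: a full-height kiln prop: buff square ceramic post 36 x 36 mm, 90 mm tall, about 0.22 kg; origin at the centre of its underside, z up its height; to be left standing
- prop_b: another full-height prop, just like prop_a
- prop_c: another full-height prop, just like prop_a
- seconds_tray: fixed open red tray, outside 150 mm (its x) by 140 mm (its y), 35 mm high, walls 4 mm, floor about 4 to 5 mm thick; origin at the centre of its underside
- rail: fixed slide rail, 380 x 84 mm and 50 mm high: aluminium base, two steel rods along it, grey end blocks, and between the rods a brass strip with one V notch across it (12 mm wide, 6 mm deep, somewhere in the half of the rail farther from the robot or near its middle; its place differs each time). Origin at the centre of its underside; its x axis runs along the rail, pointing away from the robot, and is the way the head must slide
- head_knob (a point): centre of the top face of the blue grip block on the scan head. The block is 24 x 24 mm, square to the rail, and stands 48 mm proud of the head's black saddle: its top is 114 mm and its foot 66 mm above the table. The saddle is 70 mm along the rail by 78 mm, with the white scanner box on one side, its top level with the block's foot. The point's axes are those of the rail
- head (a joint): place of the scan head along the rail, m: 0 at the stop of the robot's end, 0.17 at the far stop, growing along the rail's x; starts between 0 and 0.04. It slides against about 1.5 N of friction plus 10 N per m/s. The notch lies between 0.075 and 0.145
- ball (a joint): how far the saddle's spring ball (8 mm across) has sunk below the top of the brass strip, m: about 0 while riding on it, about 0.0045 seated in the middle of the notch, 1 mm less for each mm off the middle; felt over 5 mm either side. It first pulls the head in with up to 8 N, then resists with 8 to 10 N before climbing out; let go, the head settles in the notch's middle
There are look-alikes about, which are no part of the job. Leave any green or orange look-alike of the prop_c alone.

How it is judged:
By the outcome, as a careful person would: the job done as asked, in the order asked, and still so for the second after the job is handed in, while the arm keeps its last pose, push and grip.
It also fails if it takes over 72 s, if anything falls off the work surface, if the arm or the gripper's body presses on something with over 40 N, if the wrist force passes 120 N, or if a joint passes its speed limit or range.

ROBOT

A 6-joint arm with a two-finger parallel gripper is mounted at the origin on the work surface. World frame = base frame: x ahead of the robot, y to its left, z up, the work surface at z = 0. Lengths are in m, angles in rad, forces in N, time in s.
With the tool pointing down it reaches from about 0.375 to 0.925 m from the base axis. Payload 5.7 kg.
Tool frame: the origin (TCP) lies at the very end of the fingers, on their centre line; the grasp point (between the pads) lies 19 mm behind it (robot.grip_depth is the y of the grasp point in the tool frame, in m); y points along the fingers, z is the direction in which the jaws open and shut, and the axes are right-handed (so a half turn about y gives the same grasp; the last joint's range is limited). The gripper opens to 85 mm and grips with 20 to 120 N. Pads are 22 mm wide; open, the fingers measure 114 mm over their backs; the gripper's body (76 mm by 85 mm) begins 54 mm behind the grasp point. The pads swing forward as they close: fully open they stand 13 mm farther back than shut.
Start: joints at [-1.327, 0.359, 1.51, -0, 1.272, -0.115], TCP at [0.211, -0.562, 0.231] pointing down, gripper open.
Joint ranges: [-2.97, 2.97], [-1.01, 2.36], [0.21, 2.38], [-0.96, 4.11], [0.2, 2.71], [-2.98, 2.98]. Speed limits (rad/s): [2.39, 2.39, 3.14, 3.14, 3.14, 3.14].

INTERFACE

Orientations are given as a unit quaternion [x, y, z, w].
In Python, from workcell import robot, viewer gives the robot as it stands.
- The arm moves only by the shell command python3 -m pendant 'ROWS'. ROWS is JSON, a list of rows, each an object of numbers: "jaw": the gripper's target within -1 to 1 (shut at 1, half-way at 0, fully open at -1); "tx", "ty", "tz": the shift along the tool's x, y, z in mm; "ax", "ay", "az": the turn, a rotation vector about the tool's x, y, z in rad. A call has 1 to 8 rows; each row shifts and turns the pose as measured when the row begins, along the tool's axes as they then stand; what a row does not reach is not made up. A row lasts 1/12 s, in which the tool goes at most 41.7 mm and 7.16 degrees, less where a joint would pass 70% of its speed; a pose out of reach is approached as far as the arm can. A call is refused whole if a number of a shift passes 41.7 or a number of a turn 0.125, either way. A call with a gripper value outside its range is refused whole. The fingers move at their own pace and stop on an object; the grip force is fixed at half the most. Time passes only in rows, so rows that do not move let the fingers close. It gives the time, the measured TCP pose, the force and the opening at its end, in the units of the state.
- robot.state(): the state, without advancing time (a new reading comes with each control period).
- viewer.read_camera(name): name is "scene" or "top" or "wrist"; returns the picture (400x640x3 uint8, blue, green, red); there is no depth.
- viewer.camera_info(name): a dict with "mtx" (3x3 intrinsics, pixels), "R" (3x3) and "t" (3): a world point X has camera coordinates R X + t; the wrist camera has in their place "hand_eye" (4x4, takes a point from camera to tool coordinates, whose origin is the TCP and whose axes are the tool frame's). Camera axes: x right, y down, z forward; pixel columns grow to the right and rows downward; lengths in m; the calibration is good to about 2 mm. A picture is of the moment at which its call begins: read the wrist's pose just before it. camera_info takes no time and is no camera call.
- robot.hand_in(): hands the job in, once; it reports no verdict.
Trained networks look in the newest picture that a camera, given by its name, has taken for a name from the list of things; names that differ only in an ending like _2 or _b are one class to them, and where a whole thing is asked for, a point or a joint stands for the part that bears it (a point fixed in the world has none). Each returns a list of dicts, best first, with "confidence" (0 to 1); they miss things now and then, are a little off and sometimes report something else, mostly with a low value. They report only what shows in the picture. A call takes as long as a camera call. They do not tell look-alikes from the thing itself.
- viewer.regions_of(name, camera): "mask" (400x640 bool, what is visible of it).
- viewer.tip_of(name, camera): "position" ([x, y, z] in m, in world coordinates, good to about 4 mm: a listed point, or the origin of a listed thing).
The state is a dict: "t": time; "joint_positions": joint angles; "qd": joint speeds; "joint_efforts": joint torques, N m; "position": TCP position; "tcp_rot": TCP orientation; "force": force on the tool from outside, world axes, zero at the start; "torque": the same for the moment, N m; "opening": finger opening in m.
Only numpy, scipy, OpenCV 4.12 (cv2) and the standard library are available. Lean on these libraries where they do the work, as an engineer would, in place of code of your own. Each camera call takes 0.05 s, during which the arm holds its last target. There are 200 camera calls.

## Working session

There is one attempt and no reset: what is moved stays moved. The work goes in short steps, Python scripts to look and compute and a shell command to move; the robot and the scene stay as the last step left them, time stands still between calls to the robot, and variables do not carry over. Pictures are saved under pics/ and viewed, about 8 in all and at most 12, crops included, and the job is handed in when it is done.

```bash
mkdir -p pics; ls
python3 - <<'E'
from workcell import robot, viewer
import cv2, numpy as np
s=robot.state(); print(s['t'],s['position'],s['tcp_rot'],s['opening'],robot.grip_depth)
for c in ['scene','top']:
    im=viewer.read_camera(c); cv2.imwrite(f'pics/{c}0.png',im)
    for n in ['bat','prop_short','prop_a','seconds_tray','rail','head_knob']:
        print(c,n,[(np.round(d['position'],3).tolist(),round(d['confidence'],2)) for d in viewer.tip_of(n,c)])
    i=viewer.camera_info(c); print(np.round(i['mtx'],1).tolist(),np.round(i['R'],3).tolist(),np.round(i['t'],3).tolist())
print(viewer.camera_info('wrist')['hand_eye'])
E
```

```text
pics
0.0 [ 0.21049293 -0.56109076  0.23044355] [-0.12621167  0.69643408 -0.69508391  0.12612905] 0.08520708472068281 -0.0187
scene bat [([0.531, -0.13, -0.002], 0.74), ([0.515, -0.197, 0.017], 0.73)]
scene prop_short [([0.516, -0.199, 0.017], 0.95)]
scene prop_a [([0.263, -0.309, -0.004], 0.98), ([0.544, -0.068, 0.019], 0.92), ([0.469, -0.111, 0.015], 0.89), ([0.598, -0.148, 0.018], 0.73), ([0.638, -0.37, 0.003], 0.72)]
scene seconds_tray [([0.473, -0.41, 0.002], 0.63)]
scene rail [([0.54, 0.216, 0.0], 0.85)]
scene head_knob [([0.47, 0.22, 0.115], 0.94)]
[[393.0, 0.0, 319.7], [0.0, 393.0, 203.2], [0.0, 0.0, 1.0]] [[0.639, 0.77, 0.005], [0.637, -0.524, -0.566], [-0.432, 0.364, -0.825]] [-0.2, -0.298, 1.268]
top bat []
top prop_short [([0.518, -0.196, 0.018], 0.9)]
top prop_a [([0.467, -0.112, 0.019], 0.97), ([0.594, -0.146, 0.017], 0.93), ([0.259, -0.31, -0.002], 0.88), ([0.551, -0.068, 0.021], 0.84), ([0.637, -0.37, -0.003], 0.56)]
top seconds_tray [([0.47, -0.41, -0.001], 0.61)]
top rail [([0.538, 0.216, 0.002], 0.63), ([0.52, -0.196, 0.018], 0.59)]
top head_knob []
[[377.8, 0.0, 322.2], [0.0, 377.8, 203.5], [0.0, 0.0, 1.0]] [[-0.027, -0.999, 0.024], [-0.986, 0.023, -0.165], [0.165, -0.028, -0.986]] [-0.097, 0.474, 0.744]
[[-1.64100195e-04  9.47794581e-01  3.18881492e-01 -8.18695031e-02]
 [ 9.12579459e-04 -3.18881221e-01  9.47794247e-01 -1.42680438e-01]
 [ 9.99999570e-01  4.46537920e-04 -8.12609395e-04  5.06372442e-04]
 [ 0.00000000e+00  0.00000000e+00  0.00000000e+00  1.00000000e+00]]
```

Run:
```python
import cv2, numpy as np
a=cv2.imread('pics/scene0.png');b=cv2.imread('pics/top0.png')
cv2.imwrite('pics/s.png',cv2.resize(a,(800,500)));cv2.imwrite('pics/t.png',cv2.resize(b,(800,500)))
```

```text
(no output)
```

View pics/s.png

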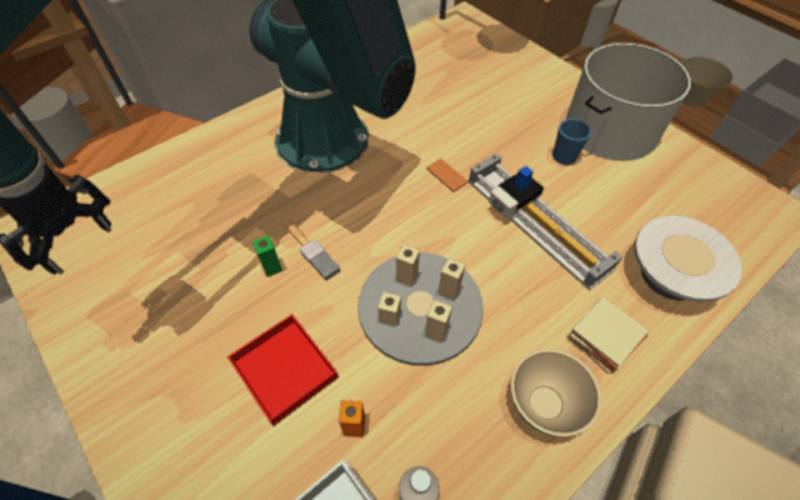

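View pics/t.png

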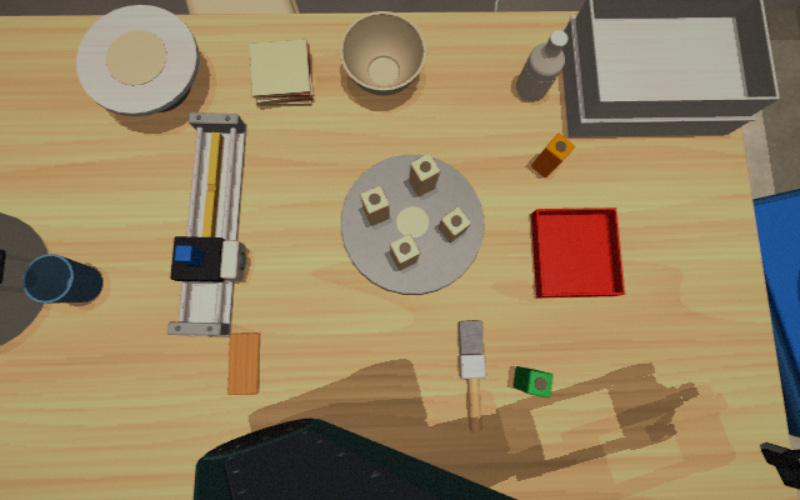

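The four props on the bat are at scene pixels (390,309), (408,264), (452,277) and (438,320), in the 800x500 view. The green (267,255) and orange (351,417) ones are look-alikes off the bat. The prop at (390,309), nearest the tray, looks shorter, and the network agrees. Next I'll fit boxes to the masks to get heights and yaws, and check a crop.

```bash
cat > h.py <<'E'
from workcell import robot, viewer
import cv2, numpy as np
from scipy.optimize import minimize
from scipy.spatial.transform import Rotation as Ro
def proj(c,P):
    i=viewer.camera_info(c); q=(i['R']@np.asarray(P,float).T).T+i['t']; q=q@i['mtx'].T; return q[:,:2]/q[:,2:]
def box(x,y,yaw,z0,h,lx,ly):
    c,s=np.cos(yaw),np.sin(yaw)
    return [[x+c*a*lx/2-s*b*ly/2,y+s*a*lx/2+c*b*ly/2,z] for a in(-1,1) for b in(-1,1) for z in(z0,z0+h)]
S=6
def iou(c,m,P):
    p=proj(c,P); x0,y0=m[1]; 
    r=np.zeros(m[0].shape,np.uint8); h=cv2.convexHull(((p+.5-[x0,y0])*S-.5).astype(np.float32))
    cv2.fillConvexPoly(r,np.round(h*16).astype(np.int32),1,shift=4)
    return (r&m[0]).sum()/max(1,(r|m[0]).sum())
def prep(mask):
    x,y,w,h=cv2.boundingRect(mask.astype(np.uint8)); x-=8;y-=8;w+=16;h+=16
    x=max(x,0);y=max(y,0)
    return cv2.resize(mask[y:y+h,x:x+w].astype(np.float32),None,fx=S,fy=S,interpolation=cv2.INTER_CUBIC).__gt__(.5).astype(np.uint8),(x,y)
def nearest(c,n,X):
    u=proj(c,[X])[0]; L=[d for d in viewer.regions_of(n,c)]
    L=[(np.hypot(*(np.argwhere(d['mask']).mean(0)[::-1]-u)),d) for d in L if d['mask'].any()]
    return min(L,key=lambda t:t[0]-10*t[1]['confidence'])
E
cat > m.py <<'E'
from h import *
for c in('scene','top'): viewer.read_camera(c)
def fit(cs,f,x0s,st):
    best=None
    for x0 in x0s:
        r=minimize(lambda v:-sum(iou(c,m,f(v)) for c,m in cs),x0,method='Nelder-Mead',options=dict(initial_simplex=np.vstack([x0]+[np.array(x0)+np.eye(len(x0))[k]*st[k] for k in range(len(x0))]),maxiter=300))
        if best is None or r.fun<best.fun: best=r
    return best
for n,X in [('prop_short',(.517,-.198)),('prop_a',(.467,-.112)),('prop_a',(.548,-.068)),('prop_a',(.596,-.147))]:
    cs=[]
    for c in('scene','top'):
        d,e=nearest(c,n,[*X,.06]); cs.append((c,prep(e['mask'])))
    r=fit(cs,lambda v:box(v[0],v[1],v[2],.018,v[3],.036,.036),[[*X,y,.08] for y in(-.6,-.2,.2,.6)],[.01,.01,.2,.02])
    print(n,np.round(r.x,4),round(-r.fun/2,3),d)
for n,X,z in[('rail',(.539,.216),.025),('seconds_tray',(.472,-.41),.02)]:
    cs=[]
    for c in('scene','top'):
        try: d,e=nearest(c,n,[*X,z]); cs.append((c,prep(e['mask']))); print(c,d)
        except ValueError: print('none',c)
    D=(.05,.38,.084) if n=='rail' else (.035,.15,.14)
    r=fit(cs,lambda v:box(v[0],v[1],v[2],0,*D),[[*X,y] for y in(-.15,0,.15)],[.01,.01,.1]); print(n,np.round(r.x,4),r.fun/len(cs))
for c in('scene','top'):
    im=cv2.imread(f'pics/{c}0.png'); hsv=cv2.cvtColor(im,cv2.COLOR_BGR2HSV)
    u=proj(c,[[.47,.22,.1]])[0].astype(int); w=np.zeros(im.shape[:2],bool); w[u[1]-22:u[1]+22,u[0]-22:u[0]+22]=1
    m=(cv2.inRange(hsv,(105,120,40),(130,255,255))>0)&w
    print(c,u,m.sum())
    if c=='scene':K=[]
    K.append((c,prep(m)))
r=fit(K,lambda v:box(v[0],v[1],v[2],.066,.048,.024,.024),[[.47,.22,y] for y in(-.2,0,.2)],[.01,.01,.1]); print('knob',np.round(r.x,4),r.fun/2)
im=cv2.imread('pics/scene0.png'); u=proj('scene',[[.53,-.13,.05]])[0].astype(int)
cv2.imwrite('pics/crop.png',cv2.resize(im[u[1]-60:u[1]+60,u[0]-80:u[0]+80],None,fx=5,fy=5,interpolation=cv2.INTER_CUBIC)); print(u)
E
python3 m.py
```

```text
prop_short [ 0.5178 -0.1951  0.6774  0.0585] 0.894 1.976938634950232
prop_a [ 0.4706 -0.1109  0.4985  0.0875] 0.932 2.882488181748382
prop_a [ 0.5487 -0.0663 -1.1754  0.0857] 0.915 1.7799284264422266
prop_a [ 0.599  -0.1467  0.5087  0.0852] 0.94 2.646623978483743
scene 1.721373501842604
top 10.800612855063415
rail [ 0.5358  0.2157 -0.0552] -0.7137943250827112
scene 1.777332314810783
top 0.4330349292810578
seconds_tray [ 0.4716 -0.4096  0.0039] -0.9651811300464199
scene [419 139] 183
top [149 202] 324
knob [ 0.4695  0.2209 -0.0756] -0.873394960951454
[335 235]
```

View pics/crop.png

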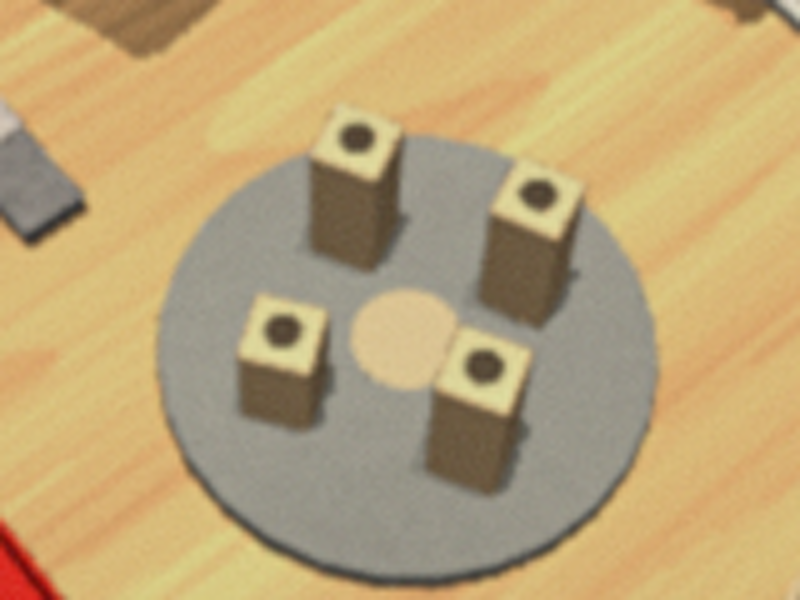

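Crop: the prop at crop (283,365) is plainly shorter, with a fitted height of about 60 mm against about 87 mm for the other three. It is the target.

```bash
cat > go.py <<'E'
from h import *
def go(x,y,z,yaw=None):
    s=robot.state(); R=Ro.from_quat(s['tcp_rot']).as_matrix(); p=np.array(s['position'])
    print('t',round(s['t'],2),'p',np.round(p,4),'F',np.round(s['force'],1),'open',round(s['opening'],4))
    print('axes x',np.round(R[:,0],3),'y',np.round(R[:,1],3),'z',np.round(R[:,2],3))
    jy=np.arctan2(R[1,2],R[0,2]); print('jaw yaw',round(jy,3))
    if yaw is not None:
        Rt=[]
        for k in range(4 if False else 2):
            a=yaw+np.pi*k; zt=np.array([np.cos(a),np.sin(a),0]); yt=np.array([0,0,-1.]); M=np.c_[np.cross(yt,zt),yt,zt]
            rv=Ro.from_matrix(R.T@M).as_rotvec(); Rt.append((np.linalg.norm(rv),rv,M))
        for n,rv,M in sorted(Rt,key=lambda t:t[0]): print('turn rv',np.round(rv,3),'shift after turn mm',np.round(M.T@(np.array([x,y,z])-p)*1e3,1))
    print('shift now mm',np.round(R.T@(np.array([x,y,z])-p)*1e3,1),'q6',round(s['joint_positions'][5],3))
E
python3 -c "
from go import *
go(.518,-.196,.2,.62); go(.518,-.196,.2,.62+1.5708)"
```

```text
t 1.4 p [ 0.2107 -0.5618  0.2313] F [-1.3  1.   0.4] open 0.0855
axes x [-0.936 -0.351  0.   ] y [-0.  0. -1.] z [ 0.351 -0.936 -0.   ]
jaw yaw -1.212
turn rv [0.   1.31 0.  ] shift after turn mm [ 119.1   31.3 -462.6]
turn rv [ 0.    -1.832 -0.   ] shift after turn mm [-119.1   31.3  462.6]
shift now mm [-416.2   31.3 -234.5] q6 -0.115
t 1.4 p [ 0.2107 -0.5618  0.2313] F [-1.3  1.   0.4] open 0.0855
axes x [-0.936 -0.351  0.   ] y [-0.  0. -1.] z [ 0.351 -0.936 -0.   ]
jaw yaw -1.212
turn rv [ 0.    -0.261 -0.   ] shift after turn mm [-462.6   31.3 -119.1]
turn rv [0.   2.88 0.  ] shift after turn mm [462.6  31.3 119.1]
shift now mm [-416.2   31.3 -234.5] q6 -0.115
```

```bash
python3 -m pendant '[{"ay":-0.09,"jaw":-1},{"ay":-0.09},{"ay":-0.08},{"tx":-39,"tz":-10},{"tx":-39,"tz":-10},{"tx":-39,"tz":-10},{"tx":-39,"tz":-10},{"tx":-39,"tz":-10}]' ; python3 -m pendant '[{"tx":-39,"tz":-10},{"tx":-39,"tz":-10,"ty":10},{"tx":-39,"tz":-10,"ty":10},{"tx":-39,"tz":-10,"ty":10},{"tx":-39,"tz":-10},{"tx":-39,"tz":-10},{"tx":-30,"tz":-5},{"tx":0}]'; python3 -c "
from go import *
go(.518,-.196,.2,.62+1.5708)"
```

```text
t 1.4 p [ 0.2107 -0.5618  0.2313] F [-1.3  1.   0.4] open 0.0855
axes x [-0.936 -0.351  0.   ] y [-0.  0. -1.] z [ 0.351 -0.936 -0.   ]
jaw yaw -1.212
turn rv [ 0.    -0.261 -0.   ] shift after turn mm [-462.6   31.3 -119.1]
turn rv [0.   2.88 0.  ] shift after turn mm [462.6  31.3 119.1]
shift now mm [-416.2   31.3 -234.5] q6 -0.115invalid input
invalid input
```

```bash
python3 -m pendant '[{"jaw":-1,"tx":0,"ty":0,"tz":0,"ax":0,"ay":-0.09,"az":0},{"jaw":-1,"tx":0,"ty":0,"tz":0,"ax":0,"ay":-0.09,"az":0},{"jaw":-1,"tx":0,"ty":0,"tz":0,"ax":0,"ay":-0.08,"az":0}]'; python3 -m pendant '[{"jaw":-1,"tx":-39,"ty":0,"tz":-10},{"jaw":-1,"tx":-39,"tz":-10}]'
```

```text
t: 1.65
position: [0.2107, -0.5618, 0.2313]
tcp_rot: [-0.218, 0.673, -0.673, 0.218]
force: [-0.5, -0.1, -0.0]
opening: 0.0855invalid input
```

```bash
python3 -m pendant '[{"jaw":-1,"tx":-39,"ty":0,"tz":-10,"ax":0,"ay":0,"az":0},{"jaw":-1,"tx":-39,"ty":0,"tz":-10,"ax":0,"ay":0,"az":0},{"jaw":-1,"tx":-39,"ty":0,"tz":-10,"ax":0,"ay":0,"az":0},{"jaw":-1,"tx":-39,"ty":0,"tz":-10,"ax":0,"ay":0,"az":0},{"jaw":-1,"tx":-39,"ty":0,"tz":-10,"ax":0,"ay":0,"az":0},{"jaw":-1,"tx":-39,"ty":10,"tz":-10,"ax":0,"ay":0,"az":0},{"jaw":-1,"tx":-39,"ty":10,"tz":-10,"ax":0,"ay":0,"az":0},{"jaw":-1,"tx":-39,"ty":10,"tz":-10,"ax":0,"ay":0,"az":0}]'; python3 -c "
from go import *
go(.518,-.196,.2,.62+1.5708)"
```

```text
t: 2.32
position: [0.418, -0.3178, 0.2028]
tcp_rot: [0.215, -0.669, 0.678, -0.216]
force: [0.7, -0.9, 0.1]
opening: 0.0856
t 2.32 p [ 0.418  -0.3178  0.2028] F [ 0.7 -0.9  0.1] open 0.0856
axes x [-0.814 -0.58   0.004] y [ 0.004 -0.013 -1.   ] z [ 0.58  -0.814  0.013]
jaw yaw -0.952
turn rv [-0.013 -0.001  0.004] shift after turn mm [-152.2    2.8  -41. ]
turn rv [-0.006  3.141 -0.02 ] shift after turn mm [152.2   2.8  41. ]
shift now mm [-152.1    1.7  -41.1] q6 0.177
```

```bash
python3 -m pendant '[{"jaw":-1,"tx":-38,"ty":0,"tz":-10,"ax":0,"ay":0,"az":0},{"jaw":-1,"tx":-38,"ty":0,"tz":-10,"ax":0,"ay":0,"az":0},{"jaw":-1,"tx":-38,"ty":0,"tz":-10,"ax":0,"ay":0,"az":0},{"jaw":-1,"tx":-30,"ty":0,"tz":-10,"ax":0,"ay":0,"az":0},{"jaw":-1,"tx":0,"ty":0,"tz":0,"ax":0,"ay":0,"az":0},{"jaw":-1,"tx":0,"ty":0,"tz":0,"ax":0,"ay":0,"az":0}]'
python3 - <<'E'
from go import *
go(.518,-.196,.2,.62+1.5708)
s=robot.state(); im=viewer.read_camera('wrist'); cv2.imwrite('pics/w1.png',im)
for n in('prop_short','prop_a'): print(n,[(np.round(d['position'],4),d['confidence']) for d in viewer.tip_of(n,'wrist')])
i=viewer.camera_info('wrist'); H=i['hand_eye']; T=np.eye(4);T[:3,:3]=Ro.from_quat(s['tcp_rot']).as_matrix();T[:3,3]=s['position'];W=T@H
L=viewer.regions_of('prop_short','wrist')
def pw(P):
    q=(np.array(P)-W[:3,3])@W[:3,:3]@i['mtx'].T; return q[:,:2]/q[:,2:]
import h
h.proj=lambda c,P:pw(P)
for d in L[:2]:
    m=prep(d['mask']); best=min((minimize(lambda v:-iou('w',m,box(v[0],v[1],v[2],.018,.064,.036,.036)),[.518,-.196,y],method='Nelder-Mead',options=dict(initial_simplex=[[.518,-.196,y],[.53,-.196,y],[.518,-.185,y],[.518,-.196,y+.15]])) for y in(.4,.55,.7)),key=lambda r:r.fun)
    print(d['confidence'],best.x,best.fun)
P=pw(box(*best.x,.018,.064,.036,.036)); 
for p in P: cv2.circle(im,tuple(int(a) for a in p),2,(0,0,255),-1)
cv2.imwrite('pics/w1b.png',im)
E
```

```text
t: 2.82
position: [0.5195, -0.1876, 0.2001]
tcp_rot: [0.217, -0.669, 0.676, -0.219]
force: [-0.7, 0.3, 0.4]
opening: 0.0858
t 2.82 p [ 0.5195 -0.1876  0.2001] F [-0.7  0.3  0.4] open 0.0858
axes x [-0.81  -0.587  0.001] y [ 0.005 -0.009 -1.   ] z [ 0.586 -0.81   0.011]
jaw yaw -0.944
turn rv [-0.011  0.007  0.001] shift after turn mm [6.1 0.1 6. ]
turn rv [ 2.000e-03 -3.135e+00  1.700e-02] shift after turn mm [-6.1  0.1 -6. ]
shift now mm [6.1 0.2 5.9] q6 0.479
prop_short [(array([ 0.5186, -0.1951,  0.0185]), 0.88)]
prop_a [(array([ 6.324e-01, -3.777e-01, -6.000e-04]), 0.86), (array([ 0.466 , -0.1077,  0.0183]), 0.7), (array([ 0.5482, -0.0618,  0.0188]), 0.65), (array([ 0.5992, -0.1442,  0.017 ]), 0.59), (array([ 0.2633, -0.3096,  0.0024]), 0.5)]
0.65 [ 0.5173993  -0.19351891  0.62421301] -0.9322148720809755
```

View pics/w1b.png

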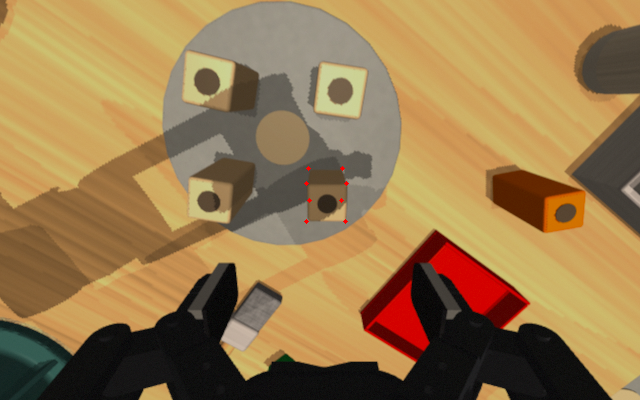

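The overlay matches the short prop at pixel (327,200), with the red tray at lower right. The fit gives (0.518, -0.194) and yaw 0.624, and the jaws are already square to it. I'll centre, then go down.

```bash
python3 -m pendant '[{"jaw":-1,"tx":5,"ty":0,"tz":5,"ax":-0.01,"ay":0,"az":0},{"jaw":-1,"tx":0,"ty":30,"tz":0,"ax":0,"ay":0,"az":0},{"jaw":-1,"tx":0,"ty":30,"tz":0,"ax":0,"ay":0,"az":0},{"jaw":-1,"tx":0,"ty":20,"tz":0,"ax":0,"ay":0,"az":0},{"jaw":-1,"tx":0,"ty":0,"tz":0,"ax":0,"ay":0,"az":0}]'; python3 -c "
from go import *
go(.518,-.1945,.038,.624+1.5708)"
```

```text
t: 3.43
position: [0.5162, -0.2069, 0.1209]
tcp_rot: [0.213, -0.672, 0.676, -0.214]
force: [-0.7, -0.2, -0.3]
opening: 0.0855
t 3.43 p [ 0.5162 -0.2069  0.1209] F [-0.7 -0.2 -0.3] open 0.0855
axes x [-0.817 -0.576 -0.   ] y [ 0.004 -0.005 -1.   ] z [ 0.576 -0.817  0.007]
jaw yaw -0.957
turn rv [-0.007 -0.01  -0.   ] shift after turn mm [-8.7 82.9 -9. ]
turn rv [ 1.000e-03  3.131e+00 -1.100e-02] shift after turn mm [ 8.7 82.9  9. ]
shift now mm [-8.6 82.8 -9.7] q6 0.455
```

```bash
python3 -m pendant '[{"jaw":-1,"tx":-9,"ty":0,"tz":-9,"ax":0,"ay":-0.01,"az":0},{"jaw":-1,"tx":0,"ty":0,"tz":0,"ax":0,"ay":0,"az":0},{"jaw":-1,"tx":0,"ty":0,"tz":0,"ax":0,"ay":0,"az":0}]'; python3 -c "
from go import *
go(.518,-.1945,.038,.624+1.5708)"
```

```text
t: 3.68
position: [0.5176, -0.1967, 0.1219]
tcp_rot: [0.215, -0.671, 0.675, -0.216]
force: [0.2, 0.6, -0.4]
opening: 0.0854
t 3.68 p [ 0.5176 -0.1967  0.1219] F [ 0.2  0.6 -0.4] open 0.0854
axes x [-0.814 -0.581  0.   ] y [ 0.003 -0.005 -1.   ] z [ 0.581 -0.814  0.006]
jaw yaw -0.951
turn rv [-0.006 -0.004  0.   ] shift after turn mm [-1.6 83.9 -1.5]
turn rv [-0.     3.137 -0.009] shift after turn mm [ 1.6 83.9  1.5]
shift now mm [-1.7 83.9 -2. ] q6 0.467
```

```bash
python3 -m pendant '[{"jaw":-1,"tx":-2,"ty":25,"tz":-2,"ax":-0.006,"ay":0,"az":0},{"jaw":-1,"tx":0,"ty":25,"tz":0,"ax":0,"ay":0,"az":0},{"jaw":-1,"tx":0,"ty":20,"tz":0,"ax":0,"ay":0,"az":0},{"jaw":-1,"tx":0,"ty":13,"tz":0,"ax":0,"ay":0,"az":0},{"jaw":-1,"tx":0,"ty":0,"tz":0,"ax":0,"ay":0,"az":0},{"jaw":-1,"tx":0,"ty":0,"tz":0,"ax":0,"ay":0,"az":0}]'; python3 -c "
from go import *
go(.518,-.1945,.038,.624+1.5708)"
```

```text
t: 4.18
position: [0.5266, -0.198, 0.0461]
tcp_rot: [0.212, -0.668, 0.678, -0.221]
force: [-0.2, -0.1, -0.3]
opening: 0.0856
t 4.18 p [ 0.5266 -0.198   0.0461] F [-0.2 -0.1 -0.3] open 0.0856
axes x [-0.813 -0.583 -0.008] y [ 0.017 -0.009 -1.   ] z [ 0.582 -0.813  0.017]
jaw yaw -0.949
turn rv [-0.017 -0.002 -0.008] shift after turn mm [ 5.   8.1 -7.9]
turn rv [ 0.013  3.139 -0.027] shift after turn mm [-5.   8.1  7.9]
shift now mm [ 5.   7.9 -8. ] q6 0.467
```

```bash
python3 -m pendant '[{"jaw":-1,"tx":5,"ty":6,"tz":-8,"ax":-0.016,"ay":0,"az":-0.008},{"jaw":-1,"tx":0,"ty":0,"tz":0,"ax":0,"ay":0,"az":0},{"jaw":-1,"tx":0,"ty":0,"tz":0,"ax":0,"ay":0,"az":0}]'; python3 -c "
from go import *
go(.518,-.1945,.038,.624+1.5708)"
```

```text
t: 4.43
position: [0.5197, -0.1952, 0.0432]
tcp_rot: [0.215, -0.672, 0.674, -0.218]
force: [0.0, 0.7, -0.8]
opening: 0.0853
t 4.43 p [ 0.5197 -0.1952  0.0432] F [ 0.   0.7 -0.8] open 0.0853
axes x [-0.812 -0.583 -0.002] y [ 0.004 -0.003 -1.   ] z [ 0.583 -0.812  0.005]
jaw yaw -0.948
turn rv [-0.005 -0.002 -0.002] shift after turn mm [ 0.9  5.2 -1.6]
turn rv [ 3.00e-03  3.14e+00 -7.00e-03] shift after turn mm [-0.9  5.2  1.6]
shift now mm [ 0.9  5.2 -1.6] q6 0.465
```

```bash
python3 -m pendant '[{"jaw":-1,"tx":1,"ty":5,"tz":-1.5,"ax":-0.005,"ay":0,"az":-0.002},{"jaw":0.2,"tx":0,"ty":0,"tz":0,"ax":0,"ay":0,"az":0},{"jaw":0.6,"tx":0,"ty":0,"tz":0,"ax":0,"ay":0,"az":0},{"jaw":1,"tx":0,"ty":0,"tz":0,"ax":0,"ay":0,"az":0},{"jaw":1,"tx":0,"ty":0,"tz":0,"ax":0,"ay":0,"az":0},{"jaw":1,"tx":0,"ty":0,"tz":0,"ax":0,"ay":0,"az":0},{"jaw":1,"tx":0,"ty":0,"tz":0,"ax":0,"ay":0,"az":0},{"jaw":1,"tx":0,"ty":0,"tz":0,"ax":0,"ay":0,"az":0}]';python3 -m pendant '[{"jaw":1,"tx":0,"ty":0,"tz":0,"ax":0,"ay":0,"az":0},{"jaw":1,"tx":0,"ty":0,"tz":0,"ax":0,"ay":0,"az":0},{"jaw":1,"tx":0,"ty":0,"tz":0,"ax":0,"ay":0,"az":0},{"jaw":1,"tx":0,"ty":0,"tz":0,"ax":0,"ay":0,"az":0}]'; python3 -c "
from go import *
go(.518,-.1945,.038,.624+1.5708)"
```

```text
t: 5.1
position: [0.5191, -0.1953, 0.0401]
tcp_rot: [0.216, -0.672, 0.674, -0.217]
force: [0.2, -0.1, 0.5]
opening: 0.0352
t: 5.43
position: [0.5191, -0.1952, 0.04]
tcp_rot: [0.216, -0.673, 0.674, -0.217]
force: [0.2, -0.0, 0.4]
opening: 0.0357
t 5.43 p [ 0.5191 -0.1952  0.04  ] F [ 0.2 -0.   0.4] open 0.0357
axes x [-0.812 -0.583 -0.001] y [ 0.003 -0.001 -1.   ] z [ 0.583 -0.812  0.002]
jaw yaw -0.948
turn rv [-0.002 -0.002 -0.001] shift after turn mm [ 0.5  2.  -1.2]
turn rv [ 2.00e-03  3.14e+00 -4.00e-03] shift after turn mm [-0.5  2.   1.2]
shift now mm [ 0.5  2.  -1.3] q6 0.464
```

Gripped (35.7 mm opening), with the prop's foot about 22 mm below the TCP. Lifting.

```bash
python3 -m pendant '[{"jaw":1,"tx":0,"ty":-15,"tz":0,"ax":0,"ay":0,"az":0},{"jaw":1,"tx":0,"ty":-25,"tz":0,"ax":0,"ay":0,"az":0},{"jaw":1,"tx":0,"ty":-25,"tz":0,"ax":0,"ay":0,"az":0},{"jaw":1,"tx":0,"ty":-20,"tz":0,"ax":0,"ay":0,"az":0},{"jaw":1,"tx":0,"ty":0,"tz":0,"ax":0,"ay":0,"az":0},{"jaw":1,"tx":0,"ty":0,"tz":0,"ax":0,"ay":0,"az":0}]'; python3 -c "
from go import *
go(.472,-.41,.1,.624+1.5708)"
```

```text
t: 5.93
position: [0.5161, -0.1938, 0.125]
tcp_rot: [-0.218, 0.674, -0.672, 0.215]
force: [-0.6, -0.1, -2.8]
opening: 0.0355
t 5.93 p [ 0.5161 -0.1938  0.125 ] F [-0.6 -0.1 -2.8] open 0.0355
axes x [-0.813 -0.583  0.002] y [-0.004  0.003 -1.   ] z [ 0.583 -0.813 -0.005]
jaw yaw -0.949
turn rv [ 0.005 -0.002  0.002] shift after turn mm [162.1  25.  149.7]
turn rv [-3.00e-03  3.14e+00  7.00e-03] shift after turn mm [-162.1   25.  -149.7]
shift now mm [161.8  24.7 150.1] q6 0.464
```

```bash
python3 -m pendant '[{"jaw":1,"tx":20,"ty":0,"tz":18,"ax":0,"ay":0,"az":0},{"jaw":1,"tx":28,"ty":0,"tz":26,"ax":0,"ay":0,"az":0},{"jaw":1,"tx":28,"ty":0,"tz":26,"ax":0,"ay":0,"az":0},{"jaw":1,"tx":28,"ty":0,"tz":26,"ax":0,"ay":0,"az":0},{"jaw":1,"tx":28,"ty":0,"tz":26,"ax":0,"ay":0,"az":0},{"jaw":1,"tx":20,"ty":0,"tz":18,"ax":0,"ay":0,"az":0},{"jaw":1,"tx":0,"ty":0,"tz":0,"ax":0,"ay":0,"az":0},{"jaw":1,"tx":0,"ty":0,"tz":0,"ax":0,"ay":0,"az":0}]'; python3 -c "
from go import *
go(.472,-.41,.1,.624+1.5708)"
```

```text
t: 6.6
position: [0.4681, -0.4001, 0.1116]
tcp_rot: [-0.221, 0.678, -0.667, 0.214]
force: [-0.4, 0.4, -1.9]
opening: 0.0351
t 6.6 p [ 0.4681 -0.4001  0.1116] F [-0.4  0.4 -1.9] open 0.0351
axes x [-0.81  -0.586  0.004] y [-0.014  0.012 -1.   ] z [ 0.586 -0.81  -0.018]
jaw yaw -0.945
turn rv [0.018 0.002 0.004] shift after turn mm [ 2.6 11.6 10.4]
turn rv [ 0.007 -3.139 -0.028] shift after turn mm [ -2.6  11.6 -10.4]
shift now mm [ 2.6 11.4 10.6] q6 0.128
```

```bash
python3 -m pendant '[{"jaw":1,"tx":3,"ty":25,"tz":9,"ax":0.018,"ay":0,"az":0.004},{"jaw":1,"tx":0,"ty":20,"tz":0,"ax":0,"ay":0,"az":0},{"jaw":1,"tx":0,"ty":15,"tz":0,"ax":0,"ay":0,"az":0},{"jaw":1,"tx":0,"ty":0,"tz":0,"ax":0,"ay":0,"az":0},{"jaw":1,"tx":0,"ty":0,"tz":0,"ax":0,"ay":0,"az":0}]'; python3 -c "
from go import *
go(.472,-.41,.027,.624+1.5708)"
```

```text
t: 7.02
position: [0.469, -0.4042, 0.0442]
tcp_rot: [-0.219, 0.675, -0.671, 0.217]
force: [0.2, -0.2, -0.5]
opening: 0.0357
t 7.02 p [ 0.469  -0.4042  0.0442] F [ 0.2 -0.2 -0.5] open 0.0357
axes x [-0.81  -0.586  0.   ] y [-0.004  0.005 -1.   ] z [ 0.586 -0.81  -0.007]
jaw yaw -0.944
turn rv [0.007 0.002 0.   ] shift after turn mm [ 1.  17.2  6.4]
turn rv [ 0.    -3.139 -0.01 ] shift after turn mm [-1.  17.2 -6.4]
shift now mm [ 1.  17.2  6.5] q6 0.121
```

```bash
python3 -m pendant '[{"jaw":1,"tx":0,"ty":6,"tz":3,"ax":0.007,"ay":0,"az":0},{"jaw":1,"tx":0,"ty":4,"tz":0,"ax":0.002,"ay":0,"az":0},{"jaw":1,"tx":0,"ty":3,"tz":0,"ax":0,"ay":0,"az":0},{"jaw":1,"tx":0,"ty":2,"tz":0,"ax":0,"ay":0,"az":0},{"jaw":1,"tx":0,"ty":0,"tz":0,"ax":0,"ay":0,"az":0}]'; python3 -c "
from go import *
go(.472,-.41,.027,.624+1.5708)"
```

```text
t: 7.43
position: [0.4723, -0.405, 0.0295]
tcp_rot: [0.218, -0.671, 0.674, -0.219]
force: [0.2, 0.7, -1.4]
opening: 0.0355
t 7.43 p [ 0.4723 -0.405   0.0295] F [ 0.2  0.7 -1.4] open 0.0355
axes x [-0.809 -0.588 -0.   ] y [ 0.003 -0.003 -1.   ] z [ 0.588 -0.809  0.004]
jaw yaw -0.942
turn rv [-0.004  0.005 -0.   ] shift after turn mm [3.2 2.5 3.9]
turn rv [-0.    -3.137  0.007] shift after turn mm [-3.2  2.5 -3.9]
shift now mm [3.2 2.5 3.9] q6 0.122
```

```bash
python3 -m pendant '[{"jaw":1,"tx":0,"ty":1.5,"tz":0,"ax":-0.004,"ay":0,"az":0},{"jaw":1,"tx":0,"ty":1,"tz":0,"ax":0,"ay":0,"az":0},{"jaw":1,"tx":0,"ty":0,"tz":0,"ax":0,"ay":0,"az":0}]';python3 -m pendant '[{"jaw":1,"tx":0,"ty":1,"tz":0,"ax":0,"ay":0,"az":0},{"jaw":1,"tx":0,"ty":0,"tz":0,"ax":0,"ay":0,"az":0}]'
```

```text
t: 7.68
position: [0.473, -0.4056, 0.028]
tcp_rot: [0.218, -0.672, 0.673, -0.219]
force: [0.0, -0.3, -1.7]
opening: 0.0358
t: 7.85
position: [0.4733, -0.4061, 0.0273]
tcp_rot: [0.218, -0.671, 0.673, -0.219]
force: [-0.1, -1.1, -1.1]
opening: 0.0353
```

```bash
python3 -m pendant '[{"jaw":1,"tx":0,"ty":1,"tz":0,"ax":0,"ay":0,"az":0},{"jaw":1,"tx":0,"ty":0,"tz":0,"ax":0,"ay":0,"az":0}]';python3 -m pendant '[{"jaw":1,"tx":0,"ty":0.8,"tz":0,"ax":0,"ay":0,"az":0},{"jaw":1,"tx":0,"ty":0,"tz":0,"ax":0,"ay":0,"az":0}]'
```

```text
t: 8.02
position: [0.4733, -0.4063, 0.0264]
tcp_rot: [0.218, -0.671, 0.674, -0.219]
force: [-0.0, -0.4, -1.8]
opening: 0.0354
t: 8.18
position: [0.4735, -0.4065, 0.0262]
tcp_rot: [0.218, -0.671, 0.674, -0.219]
force: [-0.7, 0.1, -1.2]
opening: 0.0352
```

```bash
python3 -m pendant '[{"jaw":1,"tx":0,"ty":1,"tz":0,"ax":0,"ay":0,"az":0},{"jaw":1,"tx":0,"ty":0,"tz":0,"ax":0,"ay":0,"az":0}]';python3 -m pendant '[{"jaw":1,"tx":0,"ty":1,"tz":0,"ax":0,"ay":0,"az":0},{"jaw":1,"tx":0,"ty":0,"tz":0,"ax":0,"ay":0,"az":0}]'
```

```text
t: 8.35
position: [0.4737, -0.4067, 0.0263]
tcp_rot: [0.218, -0.671, 0.674, -0.219]
force: [-0.8, 0.1, -2.2]
opening: 0.0354
t: 8.52
position: [0.4739, -0.407, 0.0263]
tcp_rot: [0.218, -0.671, 0.674, -0.22]
force: [-0.0, -0.5, -1.9]
opening: 0.0354
```

```bash
python3 -m pendant '[{"jaw":1,"tx":0,"ty":2,"tz":0,"ax":0,"ay":0,"az":0},{"jaw":1,"tx":0,"ty":2,"tz":0,"ax":0,"ay":0,"az":0}]'; python3 -c "
from go import *
go(.472,-.41,.027,.624+1.5708)"
```

```text
t: 8.68
position: [0.4741, -0.4071, 0.026]
tcp_rot: [0.218, -0.671, 0.674, -0.22]
force: [-5.4, 3.7, 23.6]
opening: 0.0351
t 8.68 p [ 0.4741 -0.4071  0.026 ] F [-5.4  3.7 23.6] open 0.0351
axes x [-0.809 -0.588 -0.001] y [ 0.004 -0.004 -1.   ] z [ 0.588 -0.809  0.006]
jaw yaw -0.942
turn rv [-0.006  0.005 -0.001] shift after turn mm [ 3.3 -1.   1.1]
turn rv [-1.000e-03 -3.137e+00  9.000e-03] shift after turn mm [-3.3 -1.  -1.1]
shift now mm [ 3.4 -1.   1.1] q6 0.122
```

On the floor (23 N). Relax, open, rise.

```bash
python3 -m pendant '[{"jaw":1,"tx":0,"ty":-0.2,"tz":0,"ax":0,"ay":0,"az":0},{"jaw":0,"tx":0,"ty":0,"tz":0,"ax":0,"ay":0,"az":0},{"jaw":-0.4,"tx":0,"ty":0,"tz":0,"ax":0,"ay":0,"az":0},{"jaw":-0.6,"tx":0,"ty":0,"tz":0,"ax":0,"ay":0,"az":0},{"jaw":-0.6,"tx":0,"ty":0,"tz":0,"ax":0,"ay":0,"az":0},{"jaw":-0.6,"tx":0,"ty":0,"tz":0,"ax":0,"ay":0,"az":0}]'
```

```text
t: 9.18
position: [0.4747, -0.4078, 0.0264]
tcp_rot: [0.217, -0.67, 0.675, -0.22]
force: [-0.3, -0.5, 0.6]
opening: 0.0681
```

```bash
python3 -m pendant '[{"jaw":-0.6,"tx":0,"ty":-12,"tz":0,"ax":0,"ay":0,"az":0},{"jaw":-0.6,"tx":0,"ty":-20,"tz":0,"ax":0,"ay":0,"az":0},{"jaw":-0.6,"tx":0,"ty":-30,"tz":0,"ax":0,"ay":0,"az":0},{"jaw":-1,"tx":0,"ty":-35,"tz":0,"ax":0,"ay":0,"az":0},{"jaw":-1,"tx":0,"ty":-35,"tz":0,"ax":0,"ay":0,"az":0},{"jaw":-1,"tx":0,"ty":-35,"tz":0,"ax":0,"ay":0,"az":0},{"jaw":-1,"tx":0,"ty":0,"tz":0,"ax":0,"ay":0,"az":0}]'
python3 - <<'E'
from go import *
go(.47,.221,.2,-.065)
im=viewer.read_camera('top'); u=proj('top',[[.47,-.4,.03]])[0].astype(int)
a=im[max(0,u[1]-60):u[1]+60,u[0]-90:u[0]+70]
im2=viewer.read_camera('wrist')
cv2.imwrite('pics/pl.png',np.hstack([cv2.resize(a,None,fx=2.5,fy=2.5),cv2.resize(im2,(480,300))]) if a.shape[0]==120 else cv2.resize(a,None,fx=3,fy=3))
E
```

```text
t: 9.77
position: [0.472, -0.405, 0.2007]
tcp_rot: [-0.219, 0.673, -0.672, 0.219]
force: [1.6, 0.1, 2.0]
opening: 0.0853
t 9.77 p [ 0.472  -0.405   0.2007] F [1.6 0.1 2. ] open 0.0853
axes x [-0.809 -0.588 -0.   ] y [-0.  0. -1.] z [ 0.588 -0.809 -0.   ]
jaw yaw -0.942
turn rv [ 0.    -0.877 -0.   ] shift after turn mm [-624.6    0.7  -42.6]
turn rv [0.    2.265 0.   ] shift after turn mm [624.6   0.7  42.6]
shift now mm [-366.6    1.  -507.5] q6 0.122
```

View pics/pl.png

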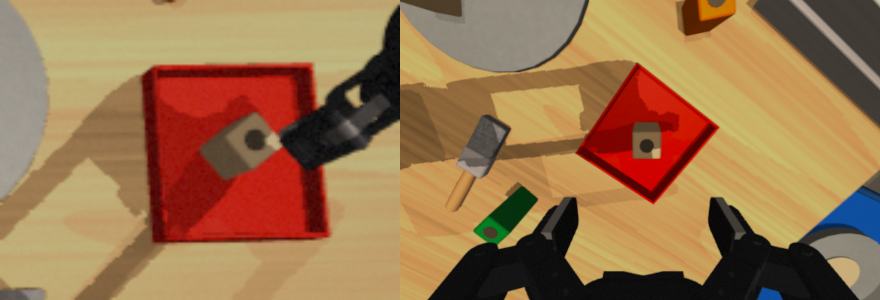

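The prop stands upright near the middle of the tray (wrist view pixel (647,140), dot on top), and the green and orange look-alikes are untouched. Next, the scan head.

```bash
python3 -m pendant '[{"jaw":-1,"tx":0,"ty":0,"tz":0,"ax":0,"ay":-0.11,"az":0},{"jaw":-1,"tx":0,"ty":0,"tz":0,"ax":0,"ay":-0.11,"az":0},{"jaw":-1,"tx":0,"ty":0,"tz":0,"ax":0,"ay":-0.11,"az":0},{"jaw":-1,"tx":0,"ty":0,"tz":0,"ax":0,"ay":-0.11,"az":0},{"jaw":-1,"tx":0,"ty":0,"tz":0,"ax":0,"ay":-0.11,"az":0},{"jaw":-1,"tx":0,"ty":0,"tz":0,"ax":0,"ay":-0.11,"az":0},{"jaw":-1,"tx":0,"ty":0,"tz":0,"ax":0,"ay":-0.11,"az":0},{"jaw":-1,"tx":0,"ty":0,"tz":0,"ax":0,"ay":-0.1,"az":0}]'; python3 -m pendant '[{"jaw":-1,"tx":-38,"ty":0,"tz":-3,"ax":0,"ay":0,"az":0},{"jaw":-1,"tx":-38,"ty":0,"tz":-3,"ax":0,"ay":0,"az":0},{"jaw":-1,"tx":-38,"ty":0,"tz":-3,"ax":0,"ay":0,"az":0},{"jaw":-1,"tx":-38,"ty":0,"tz":-3,"ax":0,"ay":0,"az":0},{"jaw":-1,"tx":-38,"ty":0,"tz":-3,"ax":0,"ay":0,"az":0},{"jaw":-1,"tx":-38,"ty":0,"tz":-3,"ax":0,"ay":0,"az":0},{"jaw":-1,"tx":0,"ty":0,"tz":0,"ax":0,"ay":0,"az":0},{"jaw":-1,"tx":0,"ty":0,"tz":0,"ax":0,"ay":0,"az":0}]'; python3 -c "
from go import *
go(.47,.221,.2,-.065)"
```

```text
t: 10.53
position: [0.4633, -0.3959, 0.1845]
tcp_rot: [-0.491, 0.519, -0.498, 0.492]
force: [0.3, 0.3, -0.2]
opening: 0.0852
t: 11.2
position: [0.4415, -0.155, 0.1773]
tcp_rot: [-0.494, 0.526, -0.489, 0.49]
force: [0.4, -0.6, 0.0]
opening: 0.0852
t 11.2 p [ 0.4415 -0.155   0.1773] F [ 0.4 -0.6  0. ] open 0.0852
axes x [-0.032 -0.999 -0.033] y [-0.04   0.035 -0.999] z [ 0.999 -0.03  -0.041]
jaw yaw -0.03
turn rv [ 0.042  0.034 -0.033] shift after turn mm [-377.1  -22.7    4.1]
turn rv [-0.051 -3.106 -0.065] shift after turn mm [377.1 -22.7  -4.1]
shift now mm [-377.3  -10.8   16.2] q6 -0.47
```

```bash
python3 -m pendant '[{"jaw":-1,"tx":-10,"ty":-12,"tz":5,"ax":0.042,"ay":0.034,"az":-0.033},{"jaw":-1,"tx":-36,"ty":-10,"tz":0,"ax":0,"ay":0,"az":0},{"jaw":-1,"tx":-38,"ty":0,"tz":0,"ax":0,"ay":0,"az":0},{"jaw":-1,"tx":-38,"ty":0,"tz":0,"ax":0,"ay":0,"az":0},{"jaw":-1,"tx":-38,"ty":0,"tz":0,"ax":0,"ay":0,"az":0},{"jaw":-1,"tx":-38,"ty":0,"tz":0,"ax":0,"ay":0,"az":0},{"jaw":-1,"tx":-38,"ty":0,"tz":0,"ax":0,"ay":0,"az":0},{"jaw":-1,"tx":0,"ty":0,"tz":0,"ax":0,"ay":0,"az":0}]'; python3 -c "
from go import *
go(.47,.221,.2,-.065)"
```

```text
t: 11.87
position: [0.4642, 0.0823, 0.1943]
tcp_rot: [-0.482, 0.52, -0.518, 0.478]
force: [-0.6, -0.3, -0.1]
opening: 0.0856
t 11.87 p [0.4642 0.0823 0.1943] F [-0.6 -0.3 -0.1] open 0.0856
axes x [-0.078 -0.997  0.002] y [-0.005 -0.002 -1.   ] z [ 0.997 -0.078 -0.005]
jaw yaw -0.078
turn rv [ 0.005 -0.013  0.002] shift after turn mm [-138.7   -5.7   -3.2]
turn rv [-3.000e-03  3.129e+00  8.000e-03] shift after turn mm [138.7  -5.7   3.2]
shift now mm [-138.7   -6.    -5. ] q6 0.109
```

Good place for the wrist camera, which sits ahead over the rail. Measuring the knob and the rail direction from here.

Run:
```python
from go import *
s=robot.state(); im=viewer.read_camera('wrist')
print([(np.round(d['position'],4),round(d['confidence'],2)) for n in('head_knob','rail') for d in viewer.tip_of(n,'wrist')])
i=viewer.camera_info('wrist'); T=np.eye(4);T[:3,:3]=Ro.from_quat(s['tcp_rot']).as_matrix();T[:3,3]=s['position'];W=T@i['hand_eye']
import h
def pw(c,P):
    q=(np.array(P)-W[:3,3])@W[:3,:3]@i['mtx'].T; return q[:,:2]/q[:,2:]
h.proj=pw
hsv=cv2.cvtColor(im,cv2.COLOR_BGR2HSV); u=pw(0,[[.47,.221,.1]])[0].astype(int); print(u)
w=np.zeros(im.shape[:2],bool); w[max(0,u[1]-70):u[1]+70,max(0,u[0]-70):u[0]+70]=1
M=(cv2.inRange(hsv,(105,120,30),(130,255,255))>0)&w; m=prep(M)
f=lambda v:-iou('w',m,box(*v,.066,.048,.024,.024))
r=min((minimize(f,[.47,.221,y],method='Nelder-Mead',options=dict(initial_simplex=[[.47,.221,y],[.48,.221,y],[.47,.23,y],[.47,.221,y+.1]])) for y in(-.15,-.07,0)),key=lambda r:r.fun)
print(M.sum(),r.x,r.fun)
for p in pw(0,box(*r.x,.066,.048,.024,.024)): cv2.circle(im,tuple(int(a) for a in p),2,(0,0,255),-1)
for y in(-.055,-.075):
  a=[r.x[0],r.x[1]]; d=np.array([np.cos(y),np.sin(y)])
  P=pw(0,[[*(np.array(a)-.1*d),.05],[*(np.array(a)+.25*d),.05]]).astype(int); cv2.line(im,tuple(map(int,P[0])),tuple(map(int,P[1])),(0,255,255) if y>-.06 else (255,0,255),1)
cv2.imwrite('pics/k.png',im)
```

```text
[(array([0.4714, 0.221 , 0.1147]), 0.97), (array([ 0.5371,  0.2162, -0.0053]), 0.82)]
[317  12]
1544 [ 0.4690134   0.22035381 -0.06766284] -0.9778429053159372
```

View pics/k.png

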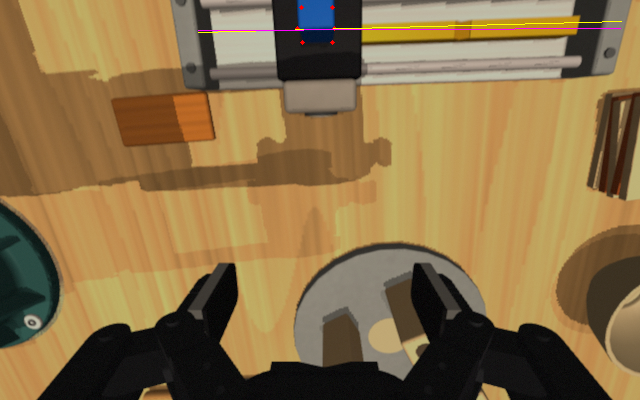

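The blue block is at (316,12) and the fit is good (IoU 0.98). A notch shows in the brass strip near (463,30). I'll get the rail direction and notch place from the strip's pixels.

Run:
```python
from go import *
s=robot.state(); im=viewer.read_camera('wrist'); i=viewer.camera_info('wrist'); T=np.eye(4);T[:3,:3]=Ro.from_quat(s['tcp_rot']).as_matrix();T[:3,3]=s['position'];W=T@i['hand_eye']
hsv=cv2.cvtColor(im,cv2.COLOR_BGR2HSV); m=cv2.inRange(hsv,(18,150,80),(32,255,255)); m[60:]=0; m[:,:364]=0; m[:,590:]=0
def back(uv,z):
    d=np.c_[uv,np.ones(len(uv))]@np.linalg.inv(i['mtx']).T@W[:3,:3].T; o=W[:3,3]; return o+d*((z-o[2])/d[:,2])[:,None]
cols=[u for u in range(366,576) if (m[:,u]>0).sum()>8]
for nm,fn in(('top',np.min),('bot',np.max),('mid',np.mean)):
    uv=np.array([[u,fn(np.where(m[:,u])[0])] for u in cols]); P=back(uv,.042); k=np.polyfit(P[:,0],P[:,1],1); print(nm,np.arctan(k[0]),k)
v=np.mean(im[22:38].astype(float)*(m[22:38,:,None]>0),axis=(0,2)); 
print([ (u,round(v[u])) for u in range(440,490,2)])
for z in(.036,.042,.048): print(z,back(np.array([[456,30],[463,30.],[470,30],[580,25]]),z)[:,0])
```

```text
top -0.04763084055601188 [-0.04766689  0.24755329]
bot -0.04726914844813754 [-0.04730439  0.23395819]
mid -0.047519959501823784 [-0.04755576  0.24090297]
[(440, 66), (442, 66), (444, 65), (446, 65), (448, 64), (450, 64), (452, 63), (454, 62), (456, 51), (458, 53), (460, 59), (462, 54), (464, 53), (466, 53), (468, 51), (470, 43), (472, 53), (474, 57), (476, 56), (478, 56), (480, 55), (482, 55), (484, 55), (486, 55), (488, 58)]
0.036 [0.58837798 0.59442945 0.60047947 0.6946354 ]
0.042 [0.58603741 0.59196801 0.59789719 0.69017257]
0.048 [0.58369683 0.58950657 0.59531492 0.68570975]
```

```bash
python3 -m pendant '[{"jaw":-1,"tx":-10,"ty":0,"tz":-2,"ax":0.005,"ay":-0.03,"az":0.002},{"jaw":-1,"tx":-30,"ty":0,"tz":0,"ax":0,"ay":0,"az":0},{"jaw":-1,"tx":-30,"ty":0,"tz":0,"ax":0,"ay":0,"az":0},{"jaw":-1,"tx":-30,"ty":0,"tz":0,"ax":0,"ay":0,"az":0},{"jaw":-1,"tx":-25,"ty":0,"tz":0,"ax":0,"ay":0,"az":0},{"jaw":-1,"tx":-5,"ty":0,"tz":0,"ax":0,"ay":0,"az":0},{"jaw":-1,"tx":0,"ty":0,"tz":0,"ax":0,"ay":0,"az":0},{"jaw":-1,"tx":0,"ty":0,"tz":0,"ax":0,"ay":0,"az":0}]'; python3 -c "
from go import *
go(.4695,.2205,.14,-.048)"
```

```text
t: 12.73
position: [0.4713, 0.201, 0.1925]
tcp_rot: [0.486, -0.514, 0.516, -0.483]
force: [0.1, -0.1, 0.7]
opening: 0.0853
t 12.73 p [0.4713 0.201  0.1925] F [ 0.1 -0.1  0.7] open 0.0853
axes x [-0.062 -0.998  0.005] y [-0.001 -0.005 -1.   ] z [ 0.998 -0.062 -0.001]
jaw yaw -0.062
turn rv [ 0.001 -0.014  0.005] shift after turn mm [-19.4  52.5  -2.8]
turn rv [-7.000e-03  3.128e+00  1.000e-03] shift after turn mm [19.4 52.5  2.8]
shift now mm [-19.6  52.4  -3. ] q6 0.335
```

```bash
python3 -m pendant '[{"jaw":-1,"tx":-18,"ty":0,"tz":-3,"ax":0,"ay":-0.014,"az":0.005},{"jaw":-1,"tx":0,"ty":20,"tz":0,"ax":0,"ay":0,"az":0},{"jaw":-1,"tx":0,"ty":20,"tz":0,"ax":0,"ay":0,"az":0},{"jaw":-1,"tx":0,"ty":10,"tz":0,"ax":0,"ay":0,"az":0},{"jaw":-1,"tx":0,"ty":0,"tz":0,"ax":0,"ay":0,"az":0},{"jaw":-1,"tx":0,"ty":0,"tz":0,"ax":0,"ay":0,"az":0}]'; python3 -c "
from go import *
go(.4695,.2205,.074,-.048)"
```

```text
t: 13.23
position: [0.4708, 0.2102, 0.1417]
tcp_rot: [0.486, -0.513, 0.514, -0.486]
force: [0.0, 0.0, 0.8]
opening: 0.0857
t 13.23 p [0.4708 0.2102 0.1417] F [0.  0.  0.8] open 0.0857
axes x [-0.055 -0.999  0.002] y [ 0.001 -0.002 -1.   ] z [ 0.999 -0.055  0.001]
jaw yaw -0.055
turn rv [-0.001 -0.007  0.002] shift after turn mm [-10.2  67.7  -1.8]
turn rv [-3.000e-03  3.135e+00 -1.000e-03] shift after turn mm [10.2 67.7  1.8]
shift now mm [-10.3  67.7  -1.9] q6 0.343
```

```bash
python3 -m pendant '[{"jaw":-1,"tx":-11,"ty":0,"tz":-2,"ax":-0.001,"ay":-0.007,"az":0.002},{"jaw":-1,"tx":0,"ty":20,"tz":0,"ax":0,"ay":0,"az":0},{"jaw":-1,"tx":0,"ty":20,"tz":0,"ax":0,"ay":0,"az":0},{"jaw":-1,"tx":0,"ty":12,"tz":0,"ax":0,"ay":0,"az":0},{"jaw":-1,"tx":0,"ty":0,"tz":0,"ax":0,"ay":0,"az":0},{"jaw":-1,"tx":0,"ty":0,"tz":0,"ax":0,"ay":0,"az":0}]'; python3 -c "
from go import *
go(.4695,.2205,.074,-.048)"
```

```text
t: 13.73
position: [0.4741, 0.2223, 0.0937]
tcp_rot: [0.484, -0.511, 0.514, -0.49]
force: [0.4, -0.2, 0.3]
opening: 0.0851
t 13.73 p [0.4741 0.2223 0.0937] F [ 0.4 -0.2  0.3] open 0.0851
axes x [-0.051 -0.999 -0.004] y [ 0.009  0.004 -1.   ] z [ 0.999 -0.051  0.009]
jaw yaw -0.051
turn rv [-0.009 -0.003 -0.004] shift after turn mm [ 2.  19.7 -4.5]
turn rv [ 0.007  3.139 -0.014] shift after turn mm [-2.  19.7  4.5]
shift now mm [ 2.1 19.6 -4.7] q6 0.356
```

```bash
python3 -m pendant '[{"jaw":-1,"tx":2,"ty":10,"tz":-5,"ax":-0.009,"ay":-0.003,"az":-0.004},{"jaw":-1,"tx":0,"ty":7,"tz":0,"ax":0,"ay":0,"az":0},{"jaw":-1,"tx":0,"ty":0,"tz":0,"ax":0,"ay":0,"az":0},{"jaw":-1,"tx":0,"ty":0,"tz":0,"ax":0,"ay":0,"az":0}]'; python3 -c "
from go import *
go(.4695,.2205,.074,-.048)"
```

```text
t: 14.07
position: [0.4707, 0.2215, 0.0782]
tcp_rot: [0.487, -0.511, 0.512, -0.489]
force: [-0.7, -0.8, -0.4]
opening: 0.0855
t 14.07 p [0.4707 0.2215 0.0782] F [-0.7 -0.8 -0.4] open 0.0855
axes x [-0.047 -0.999 -0.002] y [ 0.004  0.002 -1.   ] z [ 0.999 -0.047  0.003]
jaw yaw -0.047
turn rv [-0.003  0.001 -0.002] shift after turn mm [ 1.   4.2 -1.2]
turn rv [-3.000e-03 -3.141e+00  5.000e-03] shift after turn mm [-1.   4.2  1.2]
shift now mm [ 1.   4.2 -1.2] q6 0.353
```

```bash
python3 -m pendant '[{"jaw":-1,"tx":1,"ty":4,"tz":-1,"ax":-0.003,"ay":0,"az":-0.002},{"jaw":0.3,"tx":0,"ty":0,"tz":0,"ax":0,"ay":0,"az":0},{"jaw":1,"tx":0,"ty":0,"tz":0,"ax":0,"ay":0,"az":0},{"jaw":1,"tx":0,"ty":0,"tz":0,"ax":0,"ay":0,"az":0},{"jaw":1,"tx":0,"ty":0,"tz":0,"ax":0,"ay":0,"az":0},{"jaw":1,"tx":0,"ty":0,"tz":0,"ax":0,"ay":0,"az":0},{"jaw":1,"tx":0,"ty":0,"tz":0,"ax":0,"ay":0,"az":0},{"jaw":1,"tx":0,"ty":0,"tz":0,"ax":0,"ay":0,"az":0}]';python3 -m pendant '[{"jaw":1,"tx":0,"ty":0,"tz":0,"ax":0,"ay":0,"az":0},{"jaw":1,"tx":0,"ty":0,"tz":0,"ax":0,"ay":0,"az":0}]'; python3 -c "
from go import *
go(.4695,.2205,.074,-.048)"
```

```text
t: 14.73
position: [0.4701, 0.2207, 0.075]
tcp_rot: [0.488, -0.511, 0.512, -0.488]
force: [1.7, 0.2, -1.3]
opening: 0.0233
t: 14.9
position: [0.4701, 0.2207, 0.0749]
tcp_rot: [0.488, -0.511, 0.512, -0.488]
force: [-0.9, 0.8, -0.8]
opening: 0.0236
t 14.9 p [0.4701 0.2207 0.0749] F [-0.9  0.8 -0.8] open 0.0236
axes x [-0.048 -0.999 -0.   ] y [ 0.001  0.    -1.   ] z [ 0.999 -0.048  0.001]
jaw yaw -0.048
turn rv [-0.001  0.    -0.   ] shift after turn mm [ 0.2  0.9 -0.6]
turn rv [-0.000e+00 -3.141e+00  2.000e-03] shift after turn mm [-0.2  0.9  0.6]
shift now mm [ 0.2  0.9 -0.6] q6 0.354
```

Pinched (23.6 mm). Slide along +tz; the notch is about 120 mm ahead.

```bash
python3 -m pendant '[{"jaw":1,"tx":0,"ty":0,"tz":5,"ax":0,"ay":0,"az":0},{"jaw":1,"tx":0,"ty":0,"tz":8,"ax":0,"ay":0,"az":0},{"jaw":1,"tx":0,"ty":0,"tz":8,"ax":0,"ay":0,"az":0},{"jaw":1,"tx":0,"ty":0,"tz":0,"ax":0,"ay":0,"az":0}]'
cat > sl.py <<'E'
from go import *
s=robot.state(); p=s['position']; d=np.array([np.cos(.048),-np.sin(.048)]); r=np.array(p[:2])-[.4701,.2207]
R=Ro.from_quat(s['tcp_rot']).as_matrix(); rv=Ro.from_matrix(R.T@np.array([[-.048,0,.9988],[-.9988,0,-.048],[0,-1,0]])).as_rotvec()
print('along',round(r@d*1e3,1),'lat(+y)',round((r@[-d[1],d[0]])*1e3,1),'z',round(p[2]*1e3,1),'Falong',round(np.array(s['force'][:2])@d,1),'F',np.round(s['force'],1),'M',np.round(s['torque'],1),'rv',np.round(rv,3),'open',round(s['opening'],4),'v',np.abs(s['qd']).max().round(4),'t',round(s['t'],2))
E
python3 sl.py
```

```text
t: 15.23
position: [0.4867, 0.2199, 0.075]
tcp_rot: [-0.49, 0.513, -0.51, 0.487]
force: [4.5, -2.5, -7.4]
opening: 0.0233
along 16.7 lat(+y) 0.0 z 75.0 Falong 4.6 F [ 4.5 -2.5 -7.4] M [-0.3 -1.8 -0.1] rv [0.006 0.001 0.   ] open 0.0233 v 0.0174 t 15.23
```

```bash
python3 -m pendant '[{"jaw":1,"tx":0,"ty":0,"tz":8,"ax":0.005,"ay":0,"az":0},{"jaw":1,"tx":0,"ty":0,"tz":8,"ax":0.002,"ay":0,"az":0},{"jaw":1,"tx":0,"ty":0,"tz":8,"ax":0.002,"ay":0,"az":0},{"jaw":1,"tx":0,"ty":0,"tz":8,"ax":0,"ay":0,"az":0},{"jaw":1,"tx":0,"ty":0,"tz":0,"ax":0,"ay":0,"az":0}]'; python3 sl.py;  python3 -m pendant '[{"jaw":1,"tx":0,"ty":0,"tz":8,"ax":0.003,"ay":0,"az":0},{"jaw":1,"tx":0,"ty":0,"tz":8,"ax":0.002,"ay":0,"az":0},{"jaw":1,"tx":0,"ty":0,"tz":8,"ax":0.002,"ay":0,"az":0},{"jaw":1,"tx":0,"ty":0,"tz":0,"ax":0,"ay":0,"az":0}]'; python3 sl.py
```

```text
t: 15.65
position: [0.5131, 0.2186, 0.075]
tcp_rot: [-0.49, 0.513, -0.51, 0.486]
force: [3.1, -1.1, -7.0]
opening: 0.0234
along 43.0 lat(+y) 0.0 z 75.0 Falong 3.1 F [ 3.1 -1.1 -7. ] M [-0.3 -1.9 -0.1] rv [0.007 0.001 0.001] open 0.0234 v 0.0184 t 15.65
t: 15.98
position: [0.5332, 0.2177, 0.075]
tcp_rot: [-0.49, 0.513, -0.51, 0.486]
force: [3.6, -2.1, -7.2]
opening: 0.0232
along 63.1 lat(+y) 0.0 z 75.0 Falong 3.7 F [ 3.6 -2.1 -7.2] M [-0.2 -1.9 -0. ] rv [0.006 0.001 0.001] open 0.0232 v 0.0166 t 15.98
```

```bash
python3 -m pendant '[{"jaw":1,"tx":0,"ty":0,"tz":8,"ax":0.003,"ay":0,"az":0},{"jaw":1,"tx":0,"ty":0,"tz":8,"ax":0.002,"ay":0,"az":0},{"jaw":1,"tx":0,"ty":0,"tz":8,"ax":0.002,"ay":0,"az":0},{"jaw":1,"tx":0,"ty":0,"tz":8,"ax":0.002,"ay":0,"az":0},{"jaw":1,"tx":0,"ty":0,"tz":0,"ax":0,"ay":0,"az":0}]'; python3 sl.py;  python3 -m pendant '[{"jaw":1,"tx":0,"ty":0,"tz":5,"ax":0.003,"ay":0,"az":0},{"jaw":1,"tx":0,"ty":0,"tz":5,"ax":0.002,"ay":0,"az":0},{"jaw":1,"tx":0,"ty":0,"tz":4,"ax":0.002,"ay":0,"az":0},{"jaw":1,"tx":0,"ty":0,"tz":0,"ax":0,"ay":0,"az":0},{"jaw":1,"tx":0,"ty":0,"tz":0,"ax":0,"ay":0,"az":0}]'; python3 sl.py
```

```text
t: 16.4
position: [0.5591, 0.2165, 0.0751]
tcp_rot: [-0.49, 0.513, -0.51, 0.486]
force: [4.1, -1.7, -6.7]
opening: 0.0236
along 89.1 lat(+y) 0.0 z 75.1 Falong 4.2 F [ 4.1 -1.7 -6.7] M [-0. -2. -0.] rv [0.008 0.001 0.002] open 0.0236 v 0.0179 t 16.4
t: 16.82
position: [0.5702, 0.2159, 0.075]
tcp_rot: [-0.49, 0.513, -0.511, 0.486]
force: [-2.2, -0.5, -0.1]
opening: 0.0234
along 100.2 lat(+y) 0.0 z 75.0 Falong -2.2 F [-2.2 -0.5 -0.1] M [ 0.1 -0.7  0.1] rv [0.005 0.001 0.002] open 0.0234 v 0.0013 t 16.82
```

```bash
python3 -m pendant '[{"jaw":1,"tx":0,"ty":0,"tz":4,"ax":0.002,"ay":0,"az":0},{"jaw":1,"tx":0,"ty":0,"tz":4,"ax":0.002,"ay":0,"az":0},{"jaw":1,"tx":0,"ty":0,"tz":0,"ax":0,"ay":0,"az":0}]' >/dev/null; python3 sl.py; python3 -m pendant '[{"jaw":1,"tx":0,"ty":0,"tz":3,"ax":0.002,"ay":0,"az":0},{"jaw":1,"tx":0,"ty":0,"tz":0,"ax":0,"ay":0,"az":0}]'>/dev/null; python3 sl.py; python3 -m pendant '[{"jaw":1,"tx":0,"ty":0,"tz":3,"ax":0.002,"ay":0,"az":0},{"jaw":1,"tx":0,"ty":0,"tz":0,"ax":0,"ay":0,"az":0}]'>/dev/null; python3 sl.py; python3 -m pendant '[{"jaw":1,"tx":0,"ty":0,"tz":3,"ax":0.002,"ay":0,"az":0},{"jaw":1,"tx":0,"ty":0,"tz":0,"ax":0,"ay":0,"az":0}]'>/dev/null; python3 sl.py
```

```text
along 106.1 lat(+y) 0.0 z 75.0 Falong 2.0 F [ 1.9 -1.3 -3.6] M [ 0.  -1.4  0.1] rv [0.005 0.001 0.002] open 0.0233 v 0.0098 t 17.07
along 108.8 lat(+y) 0.1 z 75.0 Falong 1.8 F [ 1.8 -1.2 -3. ] M [ 0.1 -1.   0.1] rv [0.003 0.001 0.002] open 0.0234 v 0.0074 t 17.23
along 111.5 lat(+y) 0.0 z 75.0 Falong 2.0 F [ 2.  -0.  -2.1] M [ 0.1 -0.9  0.1] rv [0.002 0.001 0.002] open 0.0234 v 0.0049 t 17.4
along 114.3 lat(+y) 0.0 z 75.0 Falong 1.9 F [ 1.8 -0.9 -1.5] M [ 0.  -0.6  0. ] rv [0.001 0.    0.002] open 0.0233 v 0.0047 t 17.57
```

```bash
python3 -m pendant '[{"jaw":1,"tx":0,"ty":0,"tz":1.5,"ax":0,"ay":0,"az":0},{"jaw":1,"tx":0,"ty":0,"tz":0,"ax":0,"ay":0,"az":0}]'>/dev/null; python3 sl.py; python3 -m pendant '[{"jaw":1,"tx":0,"ty":0,"tz":1.5,"ax":0,"ay":0,"az":0},{"jaw":1,"tx":0,"ty":0,"tz":0,"ax":0,"ay":0,"az":0}]'>/dev/null; python3 sl.py;python3 -m pendant '[{"jaw":1,"tx":0,"ty":0,"tz":1.5,"ax":0,"ay":0,"az":0},{"jaw":1,"tx":0,"ty":0,"tz":0,"ax":0,"ay":0,"az":0}]'>/dev/null; python3 sl.py;python3 -m pendant '[{"jaw":1,"tx":0,"ty":0,"tz":1.5,"ax":0,"ay":0,"az":0},{"jaw":1,"tx":0,"ty":0,"tz":0,"ax":0,"ay":0,"az":0}]'>/dev/null; python3 sl.py
```

```text
along 115.9 lat(+y) 0.0 z 75.0 Falong 0.4 F [ 0.3 -1.3  0.3] M [ 0.1 -0.4  0.1] rv [0.002 0.    0.002] open 0.0233 v 0.0025 t 17.73
along 117.8 lat(+y) 0.0 z 75.0 Falong -0.4 F [-0.5 -1.3 -1.1] M [ 0.1 -0.5  0.1] rv [0.001 0.    0.002] open 0.0235 v 0.0066 t 17.9
along 119.7 lat(+y) 0.1 z 75.0 Falong 1.6 F [ 1.5 -1.3 -1.3] M [ 0.1 -0.6  0.1] rv [0.001 0.    0.002] open 0.0232 v 0.0059 t 18.07
along 122.9 lat(+y) 0.1 z 75.0 Falong 6.6 F [ 6.6 -1.5 -5.4] M [ 0.1 -0.8  0.1] rv [-0.002  0.     0.002] open 0.0231 v 0.0153 t 18.23
```

It moved 3.2 mm for 1.5 commanded, with a +6.6 N pull: the ball is dropping in. Let it settle.

```bash
python3 -m pendant '[{"jaw":1,"tx":0,"ty":0,"tz":0,"ax":0,"ay":0,"az":0},{"jaw":1,"tx":0,"ty":0,"tz":0,"ax":0,"ay":0,"az":0}]'>/dev/null; python3 sl.py; python3 -m pendant '[{"jaw":1,"tx":0,"ty":0,"tz":0,"ax":0,"ay":0,"az":0},{"jaw":1,"tx":0,"ty":0,"tz":0,"ax":0,"ay":0,"az":0}]'>/dev/null; python3 sl.py;python3 -m pendant '[{"jaw":1,"tx":0,"ty":0,"tz":0,"ax":0,"ay":0,"az":0},{"jaw":1,"tx":0,"ty":0,"tz":0,"ax":0,"ay":0,"az":0},{"jaw":1,"tx":0,"ty":0,"tz":0,"ax":0,"ay":0,"az":0},{"jaw":1,"tx":0,"ty":0,"tz":0,"ax":0,"ay":0,"az":0}]'>/dev/null; python3 sl.py
```

```text
along 124.7 lat(+y) 0.1 z 75.0 Falong 2.7 F [ 2.7  0.1 -0.6] M [0.2 0.1 0.1] rv [-0.004 -0.     0.001] open 0.0236 v 0.0087 t 18.4
along 125.2 lat(+y) 0.0 z 75.0 Falong 3.2 F [ 3.2 -0.8 -0.4] M [0.2 0.2 0.1] rv [-0.004 -0.     0.001] open 0.0235 v 0.0046 t 18.57
along 125.3 lat(+y) 0.1 z 75.0 Falong 3.8 F [ 3.7 -1.2 -1.6] M [0.1 0.2 0. ] rv [-0.004 -0.     0.001] open 0.0234 v 0.0013 t 18.9
```

```bash
python3 -m pendant '[{"jaw":1,"tx":0,"ty":0,"tz":0.7,"ax":0,"ay":0,"az":0},{"jaw":1,"tx":0,"ty":0,"tz":0,"ax":0,"ay":0,"az":0},{"jaw":1,"tx":0,"ty":0,"tz":0,"ax":0,"ay":0,"az":0}]'>/dev/null; python3 sl.py; python3 -m pendant '[{"jaw":1,"tx":0,"ty":0,"tz":0.7,"ax":0,"ay":0,"az":0},{"jaw":1,"tx":0,"ty":0,"tz":0,"ax":0,"ay":0,"az":0},{"jaw":1,"tx":0,"ty":0,"tz":0,"ax":0,"ay":0,"az":0}]'>/dev/null; python3 sl.py
```

```text
along 125.3 lat(+y) 0.0 z 75.0 Falong 2.9 F [ 2.9  0.4 -0.6] M [0.1 0.  0.1] rv [-0.003 -0.     0.002] open 0.0234 v 0.0011 t 19.15
along 125.4 lat(+y) 0.1 z 75.0 Falong 2.2 F [ 2.1 -1.4 -0.4] M [ 0.2 -0.   0. ] rv [-0.002 -0.     0.002] open 0.023 v 0.0011 t 19.4
```

The head resists 0.7 mm pushes and stays at 125.3–125.4 mm, so it is held at the notch's middle. Last look before handing in.

```bash
python3 - <<'E'
from go import *
im=viewer.read_camera('scene'); cv2.imwrite('pics/end.png',cv2.resize(im,(800,500)))
for n in('prop_short','prop_a','head_knob'): print(n,[(np.round(d['position'],3).tolist(),round(d['confidence'],2)) for d in viewer.tip_of(n,'scene')])
E
python3 sl.py
```

```text
prop_short [([0.471, -0.411, 0.002], 0.75)]
prop_a [([0.467, -0.111, 0.018], 0.8), ([0.266, -0.307, -0.003], 0.68), ([0.638, -0.369, 0.001], 0.67), ([0.599, -0.147, 0.018], 0.57)]
head_knob [([0.597, 0.212, 0.116], 0.88)]
along 125.4 lat(+y) 0.1 z 75.0 Falong 2.5 F [ 2.5 -0.7 -1.1] M [ 0.1 -0.   0.1] rv [-0.002 -0.     0.002] open 0.0233 v 0.0021 t 19.6
```

View pics/end.png

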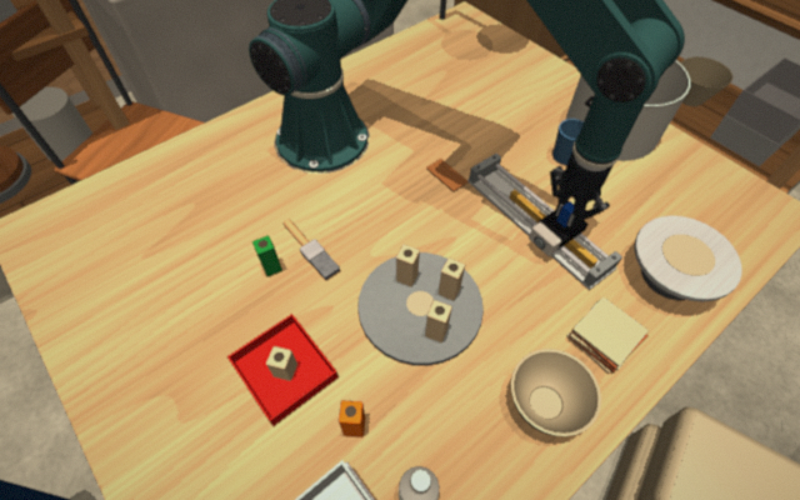

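The short prop is upright in the tray at (282,362). The three tall ones stand unchanged at (408,264), (452,277) and (438,320). The head is gripped on the rail with strip left ahead of it, so it is not at the far stop.

```bash
python3 -c "
from workcell import robot
print(robot.hand_in())"; python3 sl.py
```

```text
the job is handed in; nothing more can be done
None
the job is handed in; nothing more can be done
```

I finished the job and handed it in at about 19.6 s of the 72 s allowed.

- **Props:** the short prop stands upright in the red tray, at about (0.47, -0.41). The last picture shows all three tall props standing where they were. The network reported only two of them there and missed the third. The green and orange look-alikes were not touched.
- **Scan head:** I slid it 125.4 mm by the grip block and felt the ball drop in. The head jumped ahead of its command with a pull of about 6.6 N, settled, and then resisted 0.7 mm pushes. It was at rest with the block still pinched (opening about 23.3 mm).
- **Disagreement:** my camera estimate put the notch at x ≈ 0.592, about 3 mm short of where the head settled at x ≈ 0.595. I relied on what I felt rather than the camera.
- **Residual force:** about 2.5 N still showed along the rail at the end. I take it to be friction or sensor offset, but did not confirm that.

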